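# Shut the instrument case: catch the falling lid on a finger and let it down

### The job

The black instrument case stands open with its lid leaning back. Tip the lid forward by a light push with the fingers, catch it as it falls on the outside of a finger, and lower it slowly until the case is fully shut: never let the lid drop onto the case, not even over the last few millimetres. Do not grip the lid or push it hard, leave the contents of the case, the jugs and everything else on the bench as they stand, and finish with the hand clear.

Things in the scene. Friction and masses are not known exactly. Their poses are not given: they have to be found in the camera images.
- case: black plastic instrument case fixed to the bench, 165 (x) x 240 (y) x 100 mm high, walls 6 mm, filled with grey foam to 80 mm; origin at the centre of its underside, z up. Its front (latches) is its -x side, which faces roughly to the left (+y) of the robot; the lid's hinge is along the top of its +x side. Bare bench in front of it.
- lid (a joint): angle of the lid, rad: 0 shut flat on the rim, pi/2 upright, 1.75 leaning back on its stop, where it rests at the start (1.6 to 1.75). The hinge is damped, without spring. The lid balances at about 1.4; beyond that it sinks back to the stop, below it falls shut by itself, slowly at first: 1.25 to 0.5 takes about 1.2 to 1.8 s; it would strike the case at about 1 rad/s or more.
- lid_hinge (a point): middle of the hinge axis (which runs along the case's y), on the lid's underside plane, 100 mm above the bench, at case x +82.5 mm. The lid is a shell 165 x 240 x 30 mm (thickness outward from that plane), about 0.35 kg. About 1 N at the lip tips it over; about 2 to 3 N holds it part open.
- lid_lip (a point): middle of the front edge of the lid's orange lip, on its underside, 190 mm from the hinge axis. The lip is 110 mm wide (centred), 10 mm thick, and stands out 25 mm beyond shell and case front; shut, its underside is 100 mm above the bench with free space below for a finger. Lid open, it is the top, 290 mm up. Axes turn with the lid: x to the hinge, z out of its outer face.
- gauge_block: steel block 42 x 42 x 45 mm standing in the case's foam, top 86 mm above the bench, below the rim; leave
- probe: brass cylinder 38 mm diameter x 46 mm standing in the case's foam, top 87 mm above the bench; leave
- jug_a: white plastic jug with a handle, 76 mm diameter x 115 mm, origin at the centre of its underside, stands behind the hinge side of the case; leave
- jug_b: pale blue plastic jug with a handle, 76 mm diameter x 115 mm, stands behind the hinge side of the case; leave
- brick_pink: pinkish stone specimen 50 x 90 x 40 mm; leave
- brick_grey: grey concrete specimen 50 x 90 x 40 mm; leave
- bottle: green bottle 60 mm diameter x 120 mm; leave
There are look-alikes about, which are no part of the job. What is shaped like the brick_pink but orange or yellow is not meant.

How it is judged:
By the outcome, as a careful person would: the job done as asked, in the order asked, and still so for the second after the job is handed in, with the robot touching nothing.
It also fails if it takes over 51 s, if anything falls off the work surface, if the arm or the gripper's body presses on something with over 40 N, if the wrist force passes 120 N, or if a joint passes its speed limit or range.

### The arm

A 6-joint arm with a two-finger parallel gripper is mounted at the origin on the work surface. World frame = base frame: x ahead of the robot, y to its left, z up, the work surface at z = 0. Lengths are in m, angles in rad, forces in N, time in s.
With the tool pointing down it reaches from about 0.35 to 1 m from the base axis. Payload 7.1 kg.
Tool frame: the origin (TCP) lies midway between the tips of the shut fingers; the grasp point (between the pads) lies 19 mm behind it; z points along the fingers, y is the line along which they close (so a half turn about z gives the same grasp; the last joint's range is limited). The gripper opens to 85 mm and grips with 20 to 120 N. Pads are 22 mm wide; open, the fingers measure 114 mm over their backs; the gripper's body (76 mm by 85 mm) begins 54 mm behind the grasp point. The pads swing forward as they close: fully open they stand 13 mm farther back than shut.
Start: joints at [1.256, 0.423, 1.63, -0, 1.089, -0.019], TCP at [0.182, 0.598, 0.231] pointing down, gripper open.
Joint ranges: [-3, 3], [-0.9, 2.11], [0.09, 2.58], [-1.31, 4.45], [0.11, 2.69], [-2.54, 2.54]. Speed limits (rad/s): [2.39, 2.39, 3.01, 3.14, 3.14, 3.14].

### API

Orientations are given as a unit quaternion [x, y, z, w].
In Python, from bench import robot gives the robot as it stands. The module is installed in compiled form; this text tells all that it offers.
- The arm moves only by the shell command python3 -m inch 'ROWS' [FORCE]. ROWS is JSON, a list that holds one entry, the list of rows, each a list of 5 numbers: the shift along the world's x, y, z each as a share of 0.03 m, from -1 to 1, then the turn about the world's z as a share of 0.1 rad, from -1 to 1, then the closure, from 0 (fully open) to 1 (shut). A call has exactly 5 rows; each row shifts and turns the commanded pose from where the row before left it; what a row does not reach is not made up. A row lasts 1/8 s, in which the tool goes at most 62.5 mm and 10.7 degrees, less where a joint would pass 70% of its speed; a pose out of reach is approached as far as the arm can. A call with a number of a shift or a turn outside -1 to 1 is refused whole. A call with a gripper value outside its range is refused whole. The fingers move at their own pace and stop on an object; FORCE is the grip in N (left out, the last holds). Time passes only in rows, so rows that do not move let the fingers close, or fill a call up. It gives the time, the measured TCP pose, the force, the opening and the grip force at its end, in the units of the state.
- robot.sense(): the state, without advancing time (a new reading comes with each control period).
- robot.snapshot(name): name is "scene" or "top"; returns a dict with "img" (480x640x3 uint8, red, green, blue), "fx", "fy", "cx", "cy" (pixels), "rvec" (rotation vector, rad) and "tvec" (3), from world to camera coordinates, as OpenCV has them. Camera axes: x right, y down, z forward; pixel columns grow to the right and rows downward; lengths in m; the calibration is good to about 2 mm. A picture is of the moment at which its call begins. There is no depth.
- robot.close_job(): hands the job in; it is judged then, once.
The state is a dict: "clock": time; "joints": joint angles; "joint_vel": joint speeds; "joint_efforts": joint torques, N m; "tool_pos": TCP position; "tcp_rot": TCP orientation; "ft_force": force on the tool from outside, world axes, zero at the start; "wrist_torque": the same for the moment, N m; "finger_gap": opening from 0.0 (shut) to 1.0 (fully open); "gripper_force": force on a finger pad.
Only numpy, scipy, OpenCV 4.12 (cv2) and the standard library are available. Lean on these libraries where they do the work, as an engineer would, in place of code of your own. Each camera call takes 0.05 s, during which the arm holds its last target. There are 200 camera calls.

## Working session

There is one attempt and no reset: what is moved stays moved. The work goes in short steps, Python scripts to look and compute and a shell command to move; the robot and the scene stay as the last step left them, time stands still between calls to the robot, and variables do not carry over. Pictures are saved under pics/ and viewed, at most 12 in all, crops included, and the job is handed in when it is done.

```bash
mkdir -p pics
cat > h.py <<'E'
import numpy as np, cv2
from bench import robot
def snap(n,f):
    s=robot.snapshot(n); cv2.imwrite(f'pics/{f}.png',s['img'][:,:,::-1]); 
    np.savez(f'{f}.npz',**s); return s
def cam(s):
    R=cv2.Rodrigues(np.array(s['rvec'],float))[0]; t=np.array(s['tvec'],float).ravel(); return R,t
def ray(s,u,v):
    R,t=cam(s); d=R.T@np.array([(u-s['cx'])/s['fx'],(v-s['cy'])/s['fy'],1.]); return -R.T@t,d
def onz(s,u,v,z):
    o,d=ray(s,u,v); return o+d*(z-o[2])/d[2]
def proj(s,p):
    R,t=cam(s); q=R@np.array(p)+t; return s['fx']*q[0]/q[2]+s['cx'],s['fy']*q[1]/q[2]+s['cy']
E
python3 - <<'E'
from h import *
a=snap('scene','s1');b=snap('top','t1')
for s in(a,b): print(ray(s,320,240),s['fx'])
cv2.imwrite('pics/both.png',cv2.resize(np.vstack([a['img'],b['img']])[:,:,::-1],(400,600)))
print(robot.sense())
E
```

```text
(array([ 1.07862722, -0.56190452,  1.27160823]), array([-0.39199039,  0.38718597, -0.834554  ])) 573.8736467887414
(array([ 0.32744432, -0.00347357,  1.23469576]), array([ 0.1655504 ,  0.01140357, -0.98617247])) 478.8757001386645
{'clock': 0.1, 'joints': array([ 1.25602614e+00,  4.23774570e-01,  1.63060981e+00, -4.08355944e-06,
        1.08859589e+00, -1.89899881e-02]), 'joint_vel': array([-0.00023013, -0.00079551, -0.00186507, -0.00133836, -0.00216243,
       -0.0014151 ]), 'joint_efforts': array([-4.28965723e-05, -5.58426762e+01, -2.82442385e+01,  2.16770815e-05,
        2.98106403e-03,  8.54265181e-06]), 'tool_pos': array([0.18199703, 0.59740051, 0.23061856]), 'tcp_rot': array([ 1.47350620e-01,  9.89084078e-01, -6.84468742e-04, -1.13462705e-04]), 'ft_force': array([ 0.29564268,  0.52060621, -0.13435001]), 'wrist_torque': array([0.01011058, 0.00130125, 0.03155393]), 'gripper_force': 0.0, 'finger_gap': 0.9999859178972613}
```

View pics/s1.png

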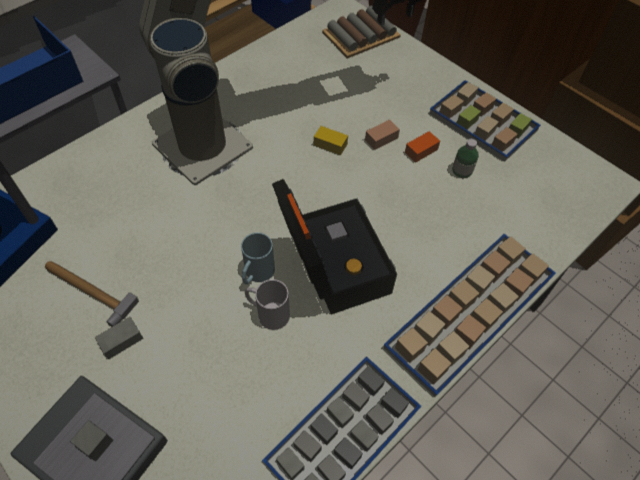

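View pics/t1.png

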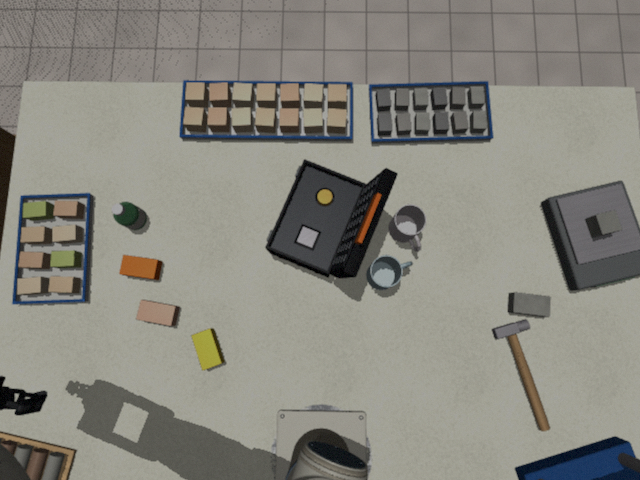

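The one case is at (325,220) in top, with its front on the left, the orange lip at (369,218) and gauge and probe inside. The jugs are at (408,222) and (386,273). In the scene view the lip is at (297,214).

Run:
```python
from h import *
L=lambda f:{k:v for k,v in np.load(f).items()}
a,b=L('s1.npz'),L('t1.npz')
for s,(u0,u1,v0,v1) in((a,(270,330,170,250)),(b,(340,400,170,280))):
    h=cv2.cvtColor(s['img'],cv2.COLOR_RGB2HSV); m=((h[...,0]<15)&(h[...,1]>150)&(h[...,2]>90)).astype(np.uint8)
    k=np.zeros_like(m);k[v0:v1,u0:u1]=1;m*=k
    r=cv2.minAreaRect(cv2.findNonZero(m)); B=cv2.boxPoints(r); print(B.round(1).tolist(),m.sum())
    for u,v in B: print(onz(s,float(u),float(v),.29).round(3))
print('rim')
for p in((305,162),(268,246),(331,275)): print(onz(b,*p,.1).round(3))
cv2.imwrite('pics/c.png',np.hstack([cv2.resize(b['img'][150:290,255:435],None,fx=2.2,fy=2.2,interpolation=2),cv2.resize(a['img'][170:310,240:400],None,fx=2.2,fy=2.2,interpolation=2)])[:,:,::-1])
```

```text
[[286.6000061035156, 194.5], [290.79998779296875, 192.60000610351562], [308.3999938964844, 231.89999389648438], [304.20001220703125, 233.8000030517578]] 199
[ 0.483 -0.08   0.29 ]
[ 0.485 -0.069  0.29 ]
[ 0.587 -0.111  0.29 ]
[ 0.584 -0.12   0.29 ]
[[356.3999938964844, 240.89999389648438], [376.6000061035156, 192.0], [381.70001220703125, 194.10000610351562], [361.6000061035156, 243.10000610351562]] 295
[ 0.485 -0.065  0.29 ]
[ 0.587 -0.106  0.29 ]
[ 0.582 -0.117  0.29 ]
[ 0.481 -0.076  0.29 ]
rim
[0.713 0.05  0.1  ]
[0.502 0.134 0.1  ]
[ 0.434 -0.018  0.1  ]
```

View pics/c.png

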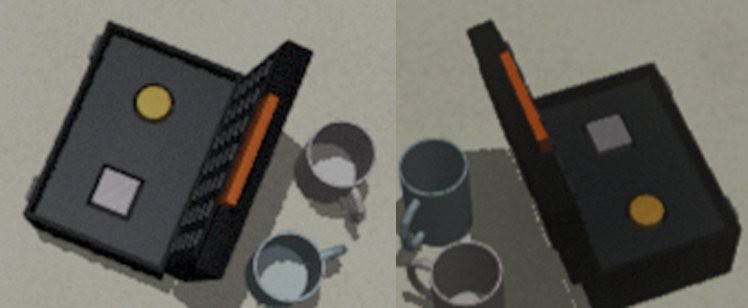

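```bash
python3 -m inch '[[[1,-1,1,-0.9,0],[1,-1,1,0,0],[1,-1,1,0,0],[1,-1,1,0,0],[1,-1,1,0,0]]]'; python3 -m inch '[[[1,-1,0,0,0],[1,-1,0,0,0],[1,-1,0,0,0],[1,-1,0,0,0],[1,-1,0,0,0]]]'
python3 - <<'E'
from h import *
a=snap('scene','s2');s=robot.sense();p=s['tool_pos'];print(p,s['tcp_rot'],s['ft_force'])
u,v=map(int,proj(a,p+[0,0,.06]));print(u,v)
cv2.imwrite('pics/c2.png',cv2.resize(a['img'][max(0,v-90):v+70,max(0,u-100):u+100],None,fx=3.5,fy=3.5,interpolation=2)[:,:,::-1])
E
```

```text
clock: 0.72
tool_pos: [0.3328, 0.4466, 0.3819]
tcp_rot: [0.192, 0.981, -0.0, -0.0]
ft_force: [0.8, 0.3, -0.7]
finger_gap: 1.001
gripper_force: 0.0
clock: 1.35
tool_pos: [0.4828, 0.2966, 0.381]
tcp_rot: [0.192, 0.981, -0.0, -0.0]
ft_force: [0.1, 2.0, 0.5]
finger_gap: 0.999
gripper_force: 0.0
[0.485748   0.29366412 0.38089156] [ 1.92712761e-01  9.81254244e-01 -1.04358895e-03  9.00625816e-04] [ 1.93960132 -2.04256724  0.64194708]
413 62
```

View pics/c2.png

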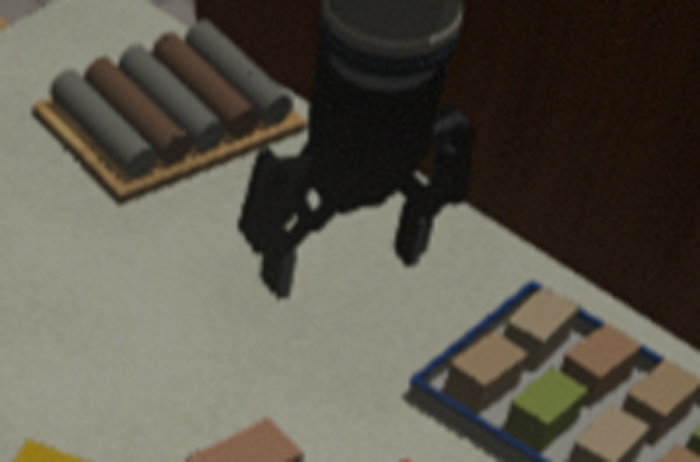

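The gripper is open, with the outer knuckles bulging outward above the tips. A vertical finger can only hold the lip by friction. A tool tilted towards the hinge would carry it safely, so I'll test whether the near reach limit tilts the tool.

```bash
python3 -m inch '[[[-1,0,0,0,1],[-1,0,0,0,1],[-1,0,0,0,1],[-1,0,0,0,1],[-1,0,0,0,1]]]' >/dev/null; python3 -m inch '[[[-1,0,0,0,1],[-1,0,0,0,1],[-1,0,0,0,1],[-1,0,0,0,1],[-1,0,0,0,1]]]'; python3 -m inch '[[[-1,0,0,0,1],[-1,0,0,0,1],[-0.4,-1,0,0,1],[-0.4,-1,0,0,1],[-0.4,-1,0,0,1]]]';python3 -c "
from h import *
print(robot.sense()['joints'].round(2))"
```

```text
clock: 2.65
tool_pos: [0.181, 0.2975, 0.3811]
tcp_rot: [0.192, 0.981, -0.0, -0.0]
ft_force: [0.5, 0.1, -0.5]
finger_gap: 0.001
gripper_force: 0.0
clock: 3.28
tool_pos: [0.0855, 0.2067, 0.3809]
tcp_rot: [0.191, 0.982, -0.0, -0.0]
ft_force: [-0.1, 0.8, 0.4]
finger_gap: -0.0
gripper_force: 0.0
[ 1.13 -0.46  2.15  0.    1.45 -0.06]
```

```bash
for i in 1 2 3; do python3 -m inch '[[[0,0,1,0,1],[0,0,1,0,1],[0,0,1,0,1],[0,0,1,0,1],[0,0,1,0,1]]]' >/dev/null; done; python3 -m inch '[[[0,0,1,0,1],[0,0,1,0,1],[0,0,1,0,1],[0,0,1,0,1],[0,0,1,0,1]]]';python3 -c "
from h import *
print(robot.sense()['joints'].round(2))"
```

```text
clock: 5.78
tool_pos: [0.0864, 0.2086, 0.9762]
tcp_rot: [0.192, 0.981, 0.003, 0.001]
ft_force: [-10.9, -22.7, -1.2]
finger_gap: -0.003
gripper_force: 0.0
[ 1.13 -0.1   0.54 -0.    2.69 -0.06]
```

```bash
python3 -m inch '[[[0,0,0.5,0,1],[0,0,0.5,0,1],[0,0,0.5,0,1],[0,0,0.5,0,1],[0,0,0,0,1]]]';python3 -c "
from h import *
print(robot.sense()['joints'].round(3))"
```

```text
clock: 6.4
tool_pos: [0.0882, 0.2128, 0.9871]
tcp_rot: [0.192, 0.981, 0.021, 0.006]
ft_force: [0.2, 0.0, 0.2]
finger_gap: 0.001
gripper_force: 0.0
[ 1.126e+00 -8.300e-02  4.920e-01 -1.000e-03  2.689e+00 -5.900e-02]
```

```bash
python3 -m inch '[[[0,0,1,0,1],[0,0,1,0,1],[0,0,1,0,1],[0,0,1,0,1],[0,0,1,0,1]]]';python3 -c "
from h import *
print(robot.sense()['joints'].round(3))";python3 -m inch '[[[0,0,-1,0,1],[0,0,-1,0,1],[0,0,-1,0,1],[0,0,-1,0,1],[0,0,-1,0,1]]]'
```

```text
clock: 7.02
tool_pos: [0.0921, 0.2217, 1.0144]
tcp_rot: [0.191, 0.979, 0.068, 0.018]
ft_force: [-0.4, 0.3, 0.1]
finger_gap: -0.001
gripper_force: 0.0
[ 1.129e+00 -4.500e-02  3.570e-01 -2.000e-03  2.689e+00 -5.800e-02]
clock: 7.65
tool_pos: [0.092, 0.2214, 0.8632]
tcp_rot: [0.191, 0.979, 0.067, 0.018]
ft_force: [0.2, 0.3, 0.6]
finger_gap: -0.0
gripper_force: 0.0
```

```bash
for i in 1 2 3; do python3 -m inch '[[[0,0,1,0,1],[0,0,1,0,1],[0,0,1,0,1],[0,0,1,0,1],[0,0,1,0,1]]]'; done;python3 -c "
from h import *
print(robot.sense()['joints'].round(3))"
```

```text
clock: 8.28
tool_pos: [0.092, 0.2215, 1.0152]
tcp_rot: [0.191, 0.979, 0.068, 0.018]
ft_force: [-18.3, -37.7, -8.5]
finger_gap: 0.0
gripper_force: 0.0
clock: 8.9
tool_pos: [0.0937, 0.2254, 1.0382]
tcp_rot: [0.19, 0.975, 0.111, 0.029]
ft_force: [0.1, 1.0, 0.0]
finger_gap: -0.002
gripper_force: 0.0
clock: 9.52
tool_pos: [0.0945, 0.2267, 1.059]
tcp_rot: [0.189, 0.969, 0.152, 0.039]
ft_force: [0.7, 0.5, 0.6]
finger_gap: -0.002
gripper_force: 0.0
[ 1.129  0.016  0.122 -0.004  2.689 -0.059]
```

```bash
python3 -m inch '[[[-0.2,-0.5,1,0,1],[-0.2,-0.5,1,0,1],[-0.2,-0.5,1,0,1],[-0.2,-0.5,1,0,1],[-0.2,-0.5,1,0,1]]]';python3 -c "
from h import *
print(robot.sense()['joints'].round(3))"
```

```text
clock: 10.15
tool_pos: [0.0662, 0.158, 1.0765]
tcp_rot: [0.188, 0.962, 0.193, 0.051]
ft_force: [0.5, -0.8, -0.1]
finger_gap: 0.002
gripper_force: 0.0
[ 1.069 -0.088  0.139  0.046  2.689 -0.07 ]
```

```bash
python3 -m inch '[[[1,0,-1,-1,1],[1,0,-1,-1,1],[1,0,-1,-1,1],[1,0,-1,-1,1],[1,0,-1,-1,1]]]';  python3 -m inch '[[[1,-1,-1,-1,1],[1,-1,-1,-1,1],[1,-1,-1,-1,1],[1,-1,-1,-1,1],[1,-1,-1,-1,1]]]'; python3 -m inch '[[[0.7,-1,-1,-1,1],[0.7,-1,-1,-1,1],[0.7,-1,-1,-1,1],[0.7,-1,-1,-1,1],[0.7,-1,-1,-1,1]]]';python3 -c "
from h import *
from scipy.spatial.transform import Rotation as R
s=robot.sense();print(s['joints'].round(3),R.from_quat(s['tcp_rot']).as_matrix().round(3))"
```

```text
clock: 10.78
tool_pos: [0.217, 0.1586, 0.9255]
tcp_rot: [0.422, 0.885, 0.174, 0.097]
ft_force: [0.1, -0.1, 0.8]
finger_gap: -0.004
gripper_force: 0.0
clock: 11.4
tool_pos: [0.3668, 0.0078, 0.7755]
tcp_rot: [0.627, 0.753, 0.144, 0.136]
ft_force: [0.2, 0.5, 0.3]
finger_gap: 0.002
gripper_force: 0.0
clock: 12.02
tool_pos: [0.4716, -0.1418, 0.6253]
tcp_rot: [0.794, 0.574, 0.106, 0.168]
ft_force: [0.2, 0.8, 0.2]
finger_gap: -0.003
gripper_force: 0.0
[-0.296 -0.203  1.537 -0.033  1.41   0.021] [[ 0.318  0.877  0.361]
 [ 0.948 -0.284 -0.144]
 [-0.024  0.388 -0.921]]
```

```bash
python3 -m inch '[[[0.25,-0.1,-0.7,-1,1],[0.25,-0.1,-0.7,-1,1],[0.25,-0.1,-0.7,-1,1],[0.25,-0.1,-0.7,-1,1],[0.25,0,-0.7,-1,1]]]'>/dev/null;  python3 -m inch '[[[0,0,-0.7,-1,1],[0,0,-0.7,-1,1],[0,0,-0.7,-1,1],[0,0,-0.7,-1,1],[0,0,-0.7,-1,1]]]'; python3 -m inch '[[[0,0,-0.3,-1,1],[0,0,-0.3,-1,1],[0,0,-0.3,-1,1],[0,0,-0.3,-1,1],[0,0,-0.3,-1,1]]]'
cat >> h.py <<'E'
e=np.array([-.3746,-.9272,0]);f=np.array([.9272,-.3746,0])
def st():
    from scipy.spatial.transform import Rotation as R
    s=robot.sense();p=s['tool_pos'];z=R.from_quat(s['tcp_rot']).as_matrix()[:,2]
    print('s t z',round(p@e+.148,4),round(p@f-.529,4),round(p[2],4),'F e,f,z',round(s['ft_force']@e,2),round(s['ft_force']@f,2),round(s['ft_force'][2],2),'toolz',(z@e).round(3),(z@f).round(3),z[2].round(3),s['joints'].round(2),s['clock'])
E
python3 -c "
from h import *
st();snap('top','t3')"
```

```text
clock: 13.28
tool_pos: [0.5085, -0.1527, 0.4156]
tcp_rot: [0.972, 0.124, 0.012, 0.198]
ft_force: [0.1, -0.3, -0.6]
finger_gap: 0.0
gripper_force: 0.0
clock: 13.9
tool_pos: [0.5086, -0.1527, 0.371]
tcp_rot: [0.973, -0.121, -0.037, 0.195]
ft_force: [-0.4, -0.2, 0.1]
finger_gap: -0.001
gripper_force: 0.0
s t z 0.0991 -0.0002 0.371 F e,f,z 0.32 -0.28 0.15 toolz 0.387 0.028 -0.922 [-0.1   0.19  1.68 -0.4   1.38  1.82] 13.9
```

View pics/t3.png

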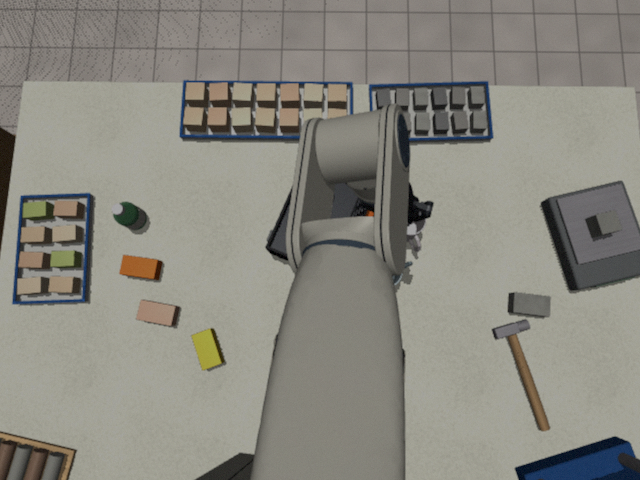

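```bash
python3 -m inch '[[[0,0,-1,0,1],[0,0,-1,0,1],[0,0,-0.85,0,1],[0.13,0.33,0,0,1],[0.13,0.33,0,0,1]]]'>/dev/null
python3 -c "
from h import *
st();a=snap('scene','s4');cv2.imwrite('pics/c4.png',cv2.resize(a['img'][130:330,200:420],None,fx=3,fy=3,interpolation=2)[:,:,::-1])"
```

```text
s t z 0.0768 0.0005 0.2871 F e,f,z 0.23 0.15 0.23 toolz 0.387 0.031 -0.922 [-0.06  0.28  1.76 -0.41  1.23  1.92] 14.575
```

View pics/c4.png

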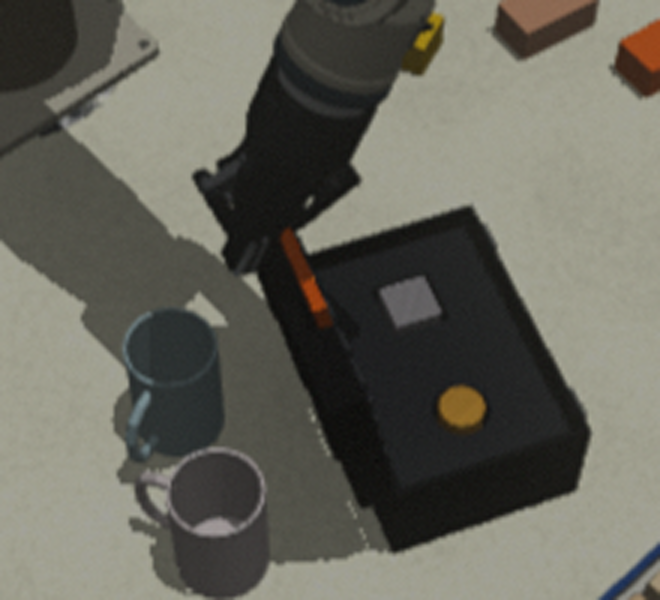

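```bash
python3 -m inch '[[[0.125,0.31,0,0,1],[0.125,0.31,0,0,1],[0.125,0.31,0,0,1],[0.125,0.31,0,0,1],[0.125,0.31,0,0,1]]]'>/dev/null
cat >> h.py <<'E'
def lip(tag):
    s=robot.snapshot('scene'); h=cv2.cvtColor(s['img'],cv2.COLOR_RGB2HSV)
    m=((h[...,0]<15)&(h[...,1]>140)&(h[...,2]>60)).astype(np.uint8); k=np.zeros_like(m);k[175:300,265:420]=1;m*=k
    n,l,S,c=cv2.connectedComponentsWithStats(m)
    cv2.imwrite(f'pics/{tag}.png',cv2.resize(s['img'][130:330,200:420],None,fx=3,fy=3,interpolation=2)[:,:,::-1])
    for i in range(1,n):
        if S[i,4]>15: print('blob',S[i].tolist(),c[i].round(1))
    for th in np.arange(0,1.8,.15):  # predicted middle and +f end of lip edge
        L=(-.148-.19*np.cos(th))*e+np.array([0,0,.1+.19*np.sin(th)])
        print(round(th,2),[tuple(np.round(proj(s,L+(.529+t)*f)).astype(int).tolist()) for t in(-.055,0,.055)],end=';')
    print()
E
python3 -c "
from h import *
st();lip('l5')"
```

```text
s t z 0.0273 0.0002 0.2877 F e,f,z 2.9 -4.24 15.04 toolz 0.389 0.031 -0.921 [ 0.02  0.31  1.72 -0.4   1.27  1.99] 15.25
blob [306, 211, 12, 20, 109] [311.3 221.3]
0.0 [(375, 215), (384, 232), (393, 249)];0.15 [(375, 208), (384, 226), (394, 243)];0.3 [(374, 202), (383, 220), (393, 238)];0.45 [(371, 197), (381, 214), (390, 233)];0.6 [(366, 192), (376, 210), (386, 228)];0.75 [(360, 188), (370, 206), (380, 225)];0.9 [(353, 185), (362, 204), (372, 222)];1.05 [(343, 184), (353, 202), (363, 221)];1.2 [(333, 183), (342, 202), (352, 221)];1.35 [(322, 184), (331, 203), (340, 223)];1.5 [(310, 187), (319, 206), (328, 225)];1.65 [(297, 190), (306, 209), (315, 229)];
```

View pics/l5.png

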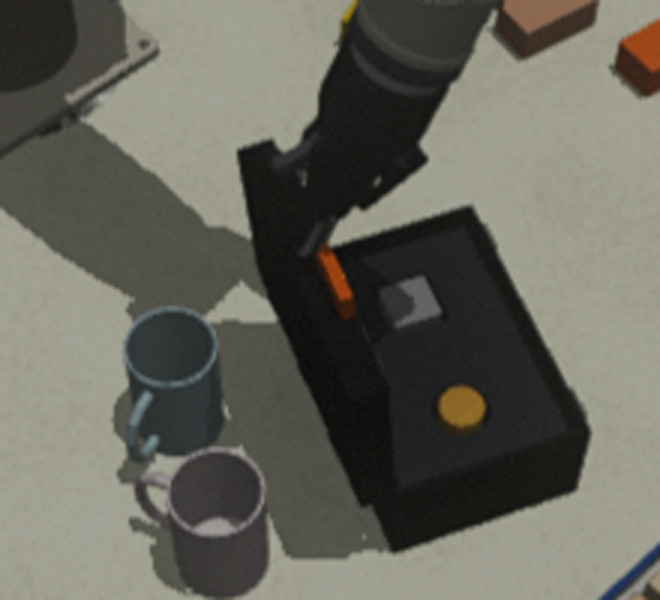

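The lip has moved, but the tip rides on its top edge because the hand is about 10 mm too high. I'll back off gently, lower the hand and push again.

```bash
python3 -m inch '[[[-0.125,-0.31,0,0,1],[-0.125,-0.31,0,0,1],[-0.125,-0.31,0,0,1],[-0.125,-0.31,0,0,1],[0,0,0,0,1]]]'>/dev/null
python3 -m inch '[[[0,0,-0.3,0,1],[0,0,-0.3,0,1],[0,0,0,0,1],[0.08,0.2,0,0,1],[0.08,0.2,0,0,1]]]'>/dev/null
python3 -c "
from h import *
st();lip('l6')"|cut -c1-250;python3 -m inch '[[[0.08,0.2,0,0,1],[0.08,0.2,0,0,1],[0.08,0.2,0,0,1],[0.08,0.2,0,0,1],[0,0,0,0,1]]]'>/dev/null
python3 -c "
from h import *
st();lip('l7')"|cut -c1-250
```

```text
s t z 0.0541 0.0001 0.2685 F e,f,z 0.73 -0.2 1.45 toolz 0.388 0.03 -0.921 [-0.02  0.31  1.76 -0.41  1.21  1.97] 16.55
blob [301, 212, 12, 21, 115] [306.  222.9]
0.0 [(375, 215), (384, 232), (393, 249)];0.15 [(375, 208), (384, 226), (394, 243)];0.3 [(374, 202), (383, 220), (393, 238)];0.45 [(371, 197), (381, 214), (390, 233)];0.6 [(366, 192), (376, 210), (386, 228)];0.75 [(360, 188), (370, 206), (380, 225)];0
s t z 0.0282 -0.0001 0.2683 F e,f,z 0.14 -0.54 2.74 toolz 0.388 0.03 -0.921 [ 0.02  0.33  1.74 -0.4   1.23  2.  ] 17.225
blob [313, 208, 12, 21, 105] [318.5 218.7]
0.0 [(375, 215), (384, 232), (393, 249)];0.15 [(375, 208), (384, 226), (394, 243)];0.3 [(374, 202), (383, 220), (393, 238)];0.45 [(371, 197), (381, 214), (390, 233)];0.6 [(366, 192), (376, 210), (386, 228)];0.75 [(360, 188), (370, 206), (380, 225)];0
```

```bash
python3 -m inch '[[[0.08,0.2,0,0,1],[0.08,0.2,0,0,1],[0.08,0.2,0,0,1],[0.08,0.2,0,0,1],[0.08,0.2,0,0,1]]]'>/dev/null
python3 -c "
from h import *
st();lip('l8')"|cut -c1-150
```

```text
s t z -0.0037 -0.0001 0.2699 F e,f,z 0.59 -4.49 14.43 toolz 0.388 0.031 -0.921 [ 0.07  0.35  1.71 -0.39  1.26  2.04] 17.9
blob [328, 203, 13, 22, 108] [333.8 214. ]
0.0 [(375, 215), (384, 232), (393, 249)];0.15 [(375, 208), (384, 226), (394, 243)];0.3 [(374, 202), (383, 220), (393, 238)];0.45 [(371, 197), (381, 21
```

```bash
python3 -m inch '[[[0,0,1,0,1],[0.4,1,0.5,0,1],[0.4,1,0,0,1],[0.4,1,0,0,1],[0.4,1,0,0,1]]]'>/dev/null
python3 -c "
from h import *
st();lip('l9')"|cut -c1-150
```

```text
s t z -0.134 -0.0009 0.3127 F e,f,z -0.46 -0.17 0.02 toolz 0.387 0.029 -0.921 [ 0.25  0.41  1.51 -0.34  1.45  2.15] 18.575
blob [317, 185, 24, 41, 250] [328.5 203.9]
0.0 [(375, 215), (384, 232), (393, 249)];0.15 [(375, 208), (384, 226), (394, 243)];0.3 [(374, 202), (383, 220), (393, 238)];0.45 [(371, 197), (381, 21
```

```bash
python3 -m inch '[[[0,0,-0.8,0,1],[0,0,-0.8,0,1],[0,0,-0.8,0,1],[0,0,-0.8,0,1],[0,0,0,0,1]]]'>/dev/null
python3 -c "
from h import *
st();lip('l10')"|cut -c1-150
```

```text
s t z -0.1321 -0.0019 0.215 F e,f,z -0.33 -0.96 -0.32 toolz 0.39 0.026 -0.921 [ 0.25  0.51  1.59 -0.35  1.28  2.21] 19.25
blob [317, 185, 24, 41, 260] [328.2 203.6]
0.0 [(375, 215), (384, 232), (393, 249)];0.15 [(375, 208), (384, 226), (394, 243)];0.3 [(374, 202), (383, 220), (393, 238)];0.45 [(371, 197), (381, 21
```

```bash
python3 -m inch '[[[0,0,1,0,1],[0,0,1,0,1],[0,0,1,0,1],[0,0,0.6,0,1],[-0.4,-1,0,0,1]]]'>/dev/null
python3 -m inch '[[[-0.4,-1,0,0,1],[-0.4,-1,0,0,1],[-0.4,-1,0,0,1],[-0.4,-1,0,0,1],[-0.24,-0.6,0,0,1]]]'>/dev/null
python3 -c "
from h import *
st();lip('l11')"|cut -c1-150
python3 -m inch '[[[0,0,-1,0,1],[0,0,-0.5,0,1],[0.16,0.4,0,0,1],[0.16,0.4,0,0,1],[0.12,0.3,0,0,1]]]'>/dev/null
python3 -c "
from h import *
st();lip('l12')"|cut -c1-150
```

```text
s t z 0.0494 -0.0002 0.3255 F e,f,z 0.22 -0.68 0.37 toolz 0.388 0.03 -0.921 [-0.01  0.26  1.7  -0.39  1.33  1.93] 20.55
blob [319, 185, 22, 39, 193] [330.1 205.8]
0.0 [(375, 215), (384, 232), (393, 249)];0.15 [(375, 208), (384, 226), (394, 243)];0.3 [(374, 202), (383, 220), (393, 238)];0.45 [(371, 197), (381, 21
s t z 0.0109 0.0003 0.2809 F e,f,z 0.36 0.75 -0.11 toolz 0.387 0.032 -0.922 [ 0.05  0.33  1.71 -0.39  1.27  2.01] 21.225
blob [326, 200, 15, 29, 128] [333.7 213.6]
0.0 [(375, 215), (384, 232), (393, 249)];0.15 [(375, 208), (384, 226), (394, 243)];0.3 [(374, 202), (383, 220), (393, 238)];0.45 [(371, 197), (381, 21
```

```bash
python3 -m inch '[[[0.11,0.27,0,0,1],[0.11,0.27,0,0,1],[0.11,0.27,0,0,1],[0.11,0.27,0,0,1],[0.11,0.27,0,0,1]]]'>/dev/null
python3 -c "
from h import *
st();lip('l13')"|cut -c1-150
```

```text
s t z -0.0317 -0.0001 0.28 F e,f,z -0.11 0.24 0.17 toolz 0.388 0.03 -0.921 [ 0.11  0.36  1.67 -0.38  1.31  2.06] 21.9
blob [334, 203, 14, 25, 179] [339.6 215.4]
0.0 [(375, 215), (384, 232), (393, 249)];0.15 [(375, 208), (384, 226), (394, 243)];0.3 [(374, 202), (383, 220), (393, 238)];0.45 [(371, 197), (381, 21
```

```bash
python3 -m inch '[[[0.1,0.2,1,0,1],[0.4,1,0.3,0,1],[0.4,1,0,0,1],[0.4,1,0,0,1],[0.4,1,-0.3,0,1]]]'>/dev/null
python3 -c "
from h import *
st();lip('l14')"|cut -c1-150
```

```text
s t z -0.1685 0.0003 0.3107 F e,f,z 0.03 0.71 -0.15 toolz 0.387 0.031 -0.922 [ 0.29  0.45  1.46 -0.33  1.48  2.18] 22.575
blob [328, 184, 27, 44, 453] [340.9 205.3]
0.0 [(375, 215), (384, 232), (393, 249)];0.15 [(375, 208), (384, 226), (394, 243)];0.3 [(374, 202), (383, 220), (393, 238)];0.45 [(371, 197), (381, 21
```

```bash
python3 -m inch '[[[-0.1,-0.25,-0.9,0,1],[-0.1,-0.25,-0.9,0,1],[-0.1,-0.25,-0.9,0,1],[-0.1,-0.25,-0.5,0,1],[0,0,0,0,1]]]'>/dev/null
python3 -c "
from h import *
st();lip('l15')"|cut -c1-150
```

```text
s t z -0.1339 -0.0003 0.2133 F e,f,z -0.21 0.9 0.66 toolz 0.389 0.028 -0.921 [ 0.25  0.51  1.59 -0.35  1.28  2.21] 23.25
blob [339, 184, 28, 44, 481] [352.1 205.4]
0.0 [(375, 215), (384, 232), (393, 249)];0.15 [(375, 208), (384, 226), (394, 243)];0.3 [(374, 202), (383, 220), (393, 238)];0.45 [(371, 197), (381, 21
```

```bash
python3 -m inch '[[[0,0,0,0,1],[0.03,0.07,-0.08,0,1],[0.03,0.07,-0.08,0,1],[0.03,0.07,-0.08,0,1],[0.03,0.07,-0.08,0,1]]]'>/dev/null
python3 -c "
from h import *
st();lip('l16')"|cut -c1-150
```

```text
s t z -0.1444 0.0003 0.2043 F e,f,z -1.55 0.65 -0.45 toolz 0.387 0.03 -0.921 [ 0.26  0.53  1.58 -0.35  1.27  2.22] 23.925
blob [352, 188, 28, 42, 480] [365.3 208.7]
0.0 [(375, 215), (384, 232), (393, 249)];0.15 [(375, 208), (384, 226), (394, 243)];0.3 [(374, 202), (383, 220), (393, 238)];0.45 [(371, 197), (381, 21
```

View pics/l16.png

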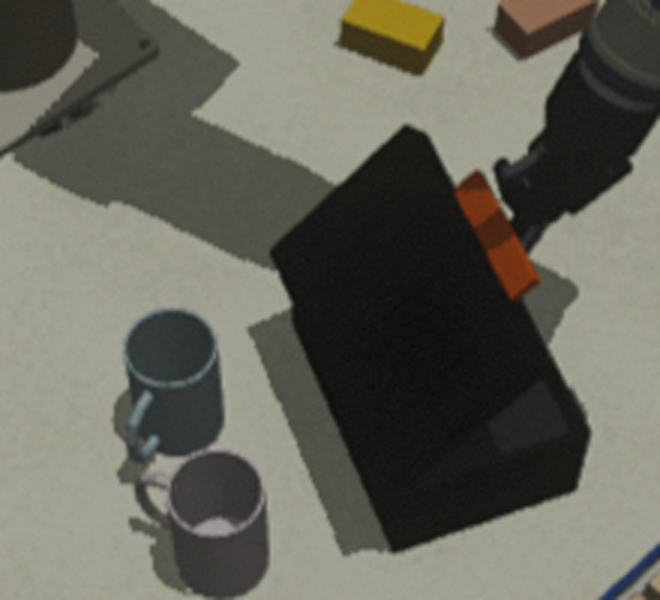

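Caught: the lip rests on the outside of the finger at about 0.76 rad, with a light load. Next I lower it along the arc.

```bash
python3 -m inch '[[[0.03,0.077,-0.09,0,1],[0.03,0.077,-0.09,0,1],[0.03,0.077,-0.09,0,1],[0.03,0.077,-0.09,0,1],[0.03,0.077,-0.09,0,1]]]'>/dev/null
python3 -c "
from h import *
st();lip('l17')"|cut -c1-150
python3 -m inch '[[[0.028,0.068,-0.097,0,1],[0.028,0.068,-0.097,0,1],[0.028,0.068,-0.097,0,1],[0.028,0.068,-0.097,0,1],[0.028,0.068,-0.097,0,1]]]'>/dev/null
python3 -c "
from h import *
st();lip('l18')"|cut -c1-150
```

```text
s t z -0.1564 0.0001 0.1907 F e,f,z -1.14 0.3 -0.45 toolz 0.388 0.03 -0.921 [ 0.28  0.56  1.57 -0.35  1.26  2.24] 24.6
blob [355, 190, 29, 41, 477] [369.3 210.4]
0.0 [(375, 215), (384, 232), (393, 249)];0.15 [(375, 208), (384, 226), (394, 243)];0.3 [(374, 202), (383, 220), (393, 238)];0.45 [(371, 197), (381, 21
s t z -0.1675 0.0002 0.1762 F e,f,z -0.25 0.65 -0.77 toolz 0.388 0.03 -0.921 [ 0.29  0.59  1.56 -0.35  1.25  2.26] 25.275
blob [359, 192, 29, 41, 462] [372.9 212.6]
0.0 [(375, 215), (384, 232), (393, 249)];0.15 [(375, 208), (384, 226), (394, 243)];0.3 [(374, 202), (383, 220), (393, 238)];0.45 [(371, 197), (381, 21
```

```bash
python3 -m inch '[[[0.023,0.058,-0.103,0,1],[0.023,0.058,-0.103,0,1],[0.023,0.058,-0.103,0,1],[0.023,0.058,-0.103,0,1],[0.023,0.058,-0.103,0,1]]]'>/dev/null
python3 -c "
from h import *
st();lip('l19')"|cut -c1-150
python3 -m inch '[[[0.019,0.048,-0.11,0,1],[0.019,0.048,-0.11,0,1],[0.019,0.048,-0.11,0,1],[0.019,0.048,-0.11,0,1],[0.019,0.048,-0.11,0,1]]]'>/dev/null
python3 -c "
from h import *
st();lip('l20')"|cut -c1-150
```

```text
s t z -0.1768 0.0002 0.1607 F e,f,z -1.01 0.33 -0.65 toolz 0.388 0.03 -0.921 [ 0.3   0.61  1.55 -0.34  1.23  2.27] 25.95
blob [362, 195, 28, 40, 452] [375.9 215.2]
0.0 [(375, 215), (384, 232), (393, 249)];0.15 [(375, 208), (384, 226), (394, 243)];0.3 [(374, 202), (383, 220), (393, 238)];0.45 [(371, 197), (381, 21
s t z -0.1845 0.0001 0.1442 F e,f,z -0.92 -0.65 -0.44 toolz 0.388 0.03 -0.921 [ 0.31  0.64  1.55 -0.34  1.22  2.29] 26.625
blob [365, 198, 27, 40, 433] [378.2 218.1]
0.0 [(375, 215), (384, 232), (393, 249)];0.15 [(375, 208), (384, 226), (394, 243)];0.3 [(374, 202), (383, 220), (393, 238)];0.45 [(371, 197), (381, 21
```

View pics/l20.png

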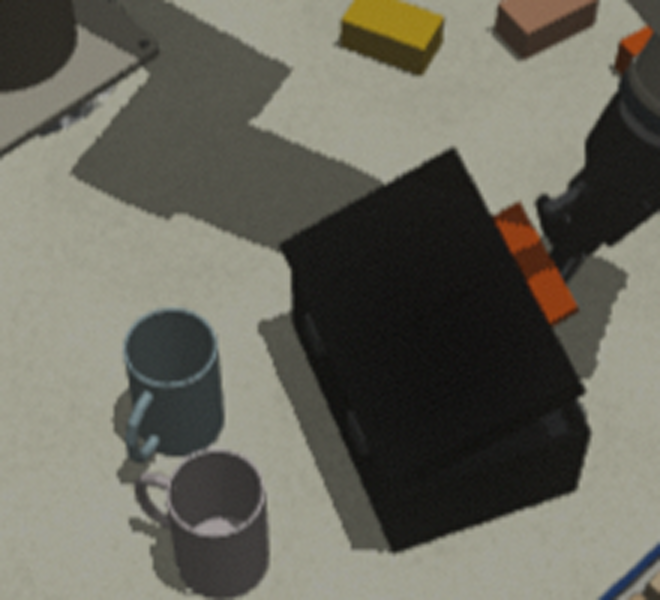

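```bash
python3 -m inch '[[[0.016,0.04,-0.114,0,1],[0.016,0.04,-0.114,0,1],[0.016,0.04,-0.114,0,1],[0.016,0.04,-0.114,0,1],[0.016,0.04,-0.114,0,1]]]'>/dev/null
python3 -c "
from h import *
st();lip('l21')"|cut -c1-150
python3 -m inch '[[[0.01,0.025,-0.117,0,1],[0.01,0.025,-0.117,0,1],[0.01,0.025,-0.117,0,1],[0.01,0.025,-0.117,0,1],[0.01,0.025,-0.117,0,1]]]'>/dev/null
python3 -c "
from h import *
st();lip('l22')"|cut -c1-150
```

```text
s t z -0.191 0.0001 0.1271 F e,f,z -0.26 0.09 -1.88 toolz 0.388 0.03 -0.921 [ 0.32  0.67  1.54 -0.35  1.2   2.3 ] 27.3
blob [367, 202, 27, 39, 402] [380.2 221. ]
0.0 [(375, 215), (384, 232), (393, 249)];0.15 [(375, 208), (384, 226), (394, 243)];0.3 [(374, 202), (383, 220), (393, 238)];0.45 [(371, 197), (381, 21
s t z -0.1951 0.0001 0.1096 F e,f,z -1.38 0.65 -0.43 toolz 0.388 0.03 -0.921 [ 0.32  0.69  1.54 -0.35  1.17  2.31] 27.975
blob [369, 205, 26, 38, 366] [381.6 224. ]
0.0 [(375, 215), (384, 232), (393, 249)];0.15 [(375, 208), (384, 226), (394, 243)];0.3 [(374, 202), (383, 220), (393, 238)];0.45 [(371, 197), (381, 21
```

```bash
python3 -m inch '[[[0.005,0.012,-0.09,0,1],[0.005,0.012,-0.09,0,1],[0.005,0.012,-0.09,0,1],[0.005,0.012,-0.09,0,1],[0.005,0.012,-0.09,0,1]]]'>/dev/null
python3 -c "
from h import *
st();lip('l23')"|head -2
python3 -m inch '[[[0.002,0.006,-0.06,0,1],[0.002,0.006,-0.06,0,1],[0.002,0.006,-0.06,0,1],[0.002,0.006,-0.06,0,1],[0.002,0.006,-0.06,0,1]]]'>/dev/null
python3 -c "
from h import *
st();lip('l24')"|head -2
python3 -m inch '[[[0,0,-0.06,0,1],[0,0,-0.06,0,1],[0,0,-0.06,0,1],[0,0,-0.06,0,1],[0,0,-0.06,0,1]]]'>/dev/null
python3 -c "
from h import *
st();lip('l25')"|head -2
```

```text
s t z -0.197 0.0001 0.0962 F e,f,z -2.84 -0.69 -1.5 toolz 0.388 0.03 -0.921 [ 0.32  0.71  1.54 -0.35  1.16  2.32] 28.65
blob [370, 208, 26, 38, 335] [382.3 226.6]
s t z -0.1978 0.0001 0.0872 F e,f,z -2.38 0.35 -1.09 toolz 0.388 0.03 -0.921 [ 0.33  0.72  1.54 -0.35  1.15  2.33] 29.325
blob [370, 210, 26, 37, 316] [382.5 228.3]
s t z -0.1981 0.0001 0.0782 F e,f,z -5.07 -0.56 -1.36 toolz 0.387 0.03 -0.921 [ 0.33  0.74  1.54 -0.35  1.13  2.33] 30.0
blob [371, 212, 24, 37, 292] [382.6 230.2]
```

View pics/l25.png

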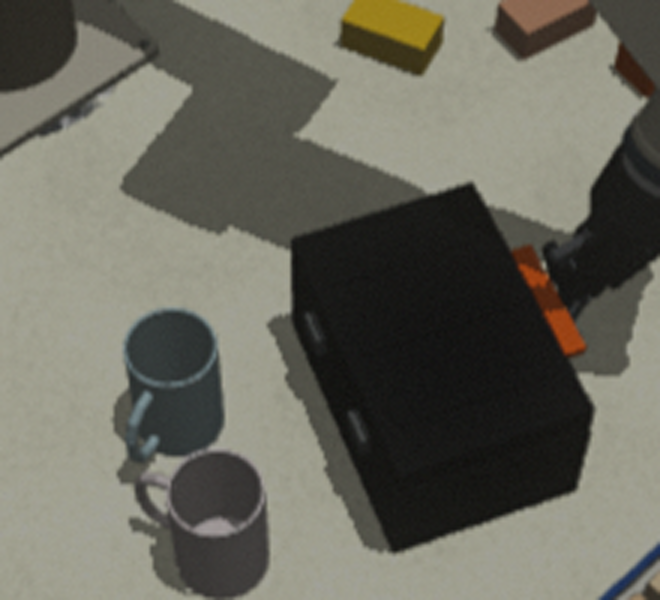

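```bash
python3 -m inch '[[[0,0,-0.04,0,1],[0,0,-0.04,0,1],[0,0,-0.04,0,1],[0,0,-0.04,0,1],[0,0,-0.04,0,1]]]'>/dev/null
python3 -c "
from h import *
st();lip('l26')"|head -2
python3 -m inch '[[[0,0,-0.04,0,1],[0,0,-0.04,0,1],[0,0,-0.04,0,1],[0,0,-0.04,0,1],[0,0,-0.04,0,1]]]'>/dev/null
python3 -c "
from h import *
st();lip('l27')"|head -2
```

```text
s t z -0.1978 0.0002 0.0726 F e,f,z -4.02 0.27 0.13 toolz 0.388 0.03 -0.921 [ 0.33  0.74  1.54 -0.36  1.12  2.34] 30.675
blob [371, 213, 24, 36, 274] [382.8 231.3]
s t z -0.1977 -0.0 0.0662 F e,f,z 0.18 0.35 0.88 toolz 0.388 0.03 -0.921 [ 0.33  0.75  1.54 -0.36  1.12  2.34] 31.35
blob [371, 213, 24, 36, 269] [382.7 231.3]
```

The lip stopped moving and the load went to zero, so the lid is seated. I'll sink the finger slightly more, then withdraw outwards.

```bash
python3 -m inch '[[[0,0,-0.05,0,1],[0.05,0.12,-0.05,0,1],[0.1,0.25,0,0,1],[0.2,0.5,0,0,1],[0.3,0.8,0,0,1]]]'>/dev/null
python3 -c "
from h import *
st();lip('l28')"|head -2
python3 -m inch '[[[0.4,1,0,0,1],[0.4,1,0.3,0,1],[0.2,0.6,0.6,0,1],[0,0,0.6,0,1],[0,0,0,0,1]]]'>/dev/null
python3 -m inch '[[[0,0,0,0,1],[0,0,0,0,1],[0,0,0,0,1],[0,0,0,0,1],[0,0,0,0,1]]]'>/dev/null
python3 -c "
from h import *
st();lip('l29');snap('scene','s9')"|head -2
```

```text
s t z -0.2527 -0.0006 0.0635 F e,f,z 0.25 1.37 0.85 toolz 0.388 0.03 -0.921 [ 0.38  0.8   1.45 -0.33  1.18  2.37] 32.025
blob [370, 212, 25, 37, 297] [382.3 230.4]
s t z -0.3351 -0.0021 0.1082 F e,f,z -0.29 -0.63 0.59 toolz 0.388 0.03 -0.921 [ 0.46  0.82  1.28 -0.29  1.34  2.38] 33.325
blob [370, 212, 25, 37, 285] [382.  230.2]
```

View pics/s9.png

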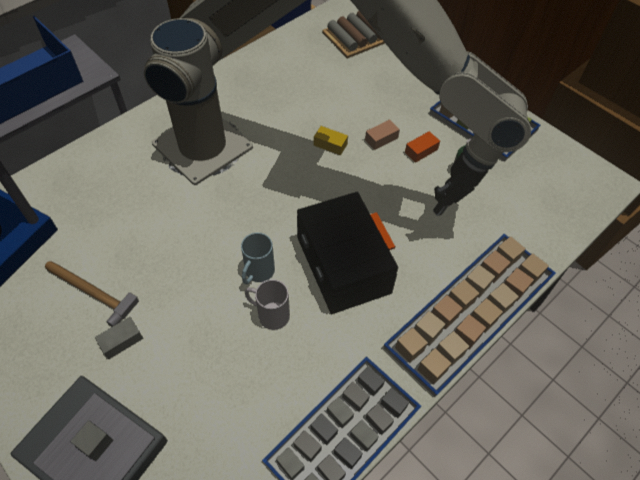

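The case is shut, with the lip at (382,230) and the hand clear at (445,205). The jugs and everything else are in place.

```bash
python3 -c "
from h import *
print(robot.close_job())"
```

```text
the job is handed in; nothing more can be done
None
```

The job is handed in at about 33 s: the case is shut, the lid having been tipped, caught on the outside of the finger at about 0.76 rad and lowered slowly until seated, and the hand is clear; tipping took three pushes, two of which showed about 15 N at the wrist while pressing on the lid's top edge, more than the light push asked for.

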